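# Tip the offcut down onto the bench hook and set it against the stop

## Robot

A 6-joint arm with a two-finger parallel gripper is mounted at the origin on a cart in front of the work surface, level with it; the furniture and walls round the work are solid. World frame = base frame: x ahead of the robot, y to its left, z up, the work surface at z = 0. Lengths are in m, angles in rad, forces in N, time in s.
With the tool pointing down it reaches from about 0.3 to 0.875 m from the base axis. Payload 6.4 kg.
Tool frame: the origin (TCP) lies on the centre line of the jaws, within the pads' length; the fingertips stand 17 mm ahead of it and the grasp point (between the pads) lies 2 mm behind it; z points along the fingers, y is the line along which they close (so a half turn about z gives the same grasp; the last joint's range is limited). The gripper opens to 88 mm and grips with 3 to 60 N. Pads are 18 mm wide; open, the fingers measure 123 mm over their backs; the gripper's body (75 mm by 187 mm) begins 45 mm behind the grasp point.
Start: joints at [-1.319, 0.181, 1.607, -0, 1.354, -0.206], TCP at [0.254, -0.516, 0.256] pointing down, gripper open.
Joint ranges: [-2.99, 2.99], [-0.89, 2.07], [0.3, 2.58], [-1.14, 4.28], [0, 2.63], [-3.12, 3.12]. Speed limits (rad/s): [2.57, 2.57, 3.01, 3.14, 3.14, 3.14].

## Interface

Orientations are given as a unit quaternion [w, x, y, z].
In Python, from bench import robot, get_image, camera_params, job, boxes_of, pinpoint gives the robot as it stands.
- The arm moves only by the tool drive_tool, never from a script. Its argument "increments" is one flat list of numbers, 4 for each row, row after row: the shift along the tool's x, y, z in m, then the turn about the tool's z in rad. A call has 1 to 10 rows; each row shifts and turns the commanded pose from where the row before left it, along the tool's axes as they then stand; what a row does not reach is not made up. A row lasts 1/12 s, in which the tool goes at most 41.7 mm and 7.16 degrees, less where a joint would pass 70% of its speed; a pose out of reach is approached as far as the arm can. A call is refused whole if a number of a shift passes 0.0417 or a number of a turn 0.125, either way. A call with a gripper value outside its range is refused whole. "fingers" is the opening, from 0 (shut) to 1 (fully open), set as the call begins (left out, the last holds). The fingers move at their own pace and stop on an object; "force" is the grip in N (left out, the last holds). Time passes only in rows, so rows that do not move let the fingers close. It gives the time, the measured TCP pose, the force, the opening and the grip force at its end, in the units of the state.
- robot.get_obs(): the state, without advancing time (a new reading comes with each control period).
- get_image(name): name is "scene" or "top"; returns (picture, depth): 384x512x3 uint8, blue, green, red; 384x512 float32, m along the optical axis (not along the pixel's ray), 0 where there is no reading.
- camera_params(name): a dict with "camera_matrix" (3x3 intrinsics, pixels), "xyz" and "rotation" of the camera in the world. Camera axes: x right, y up, looking along -z (the intrinsics and any distortion apply to the point x, -y, -z); pixel columns grow to the right and rows downward; lengths in m; the calibration is good to about 2 mm. A picture is of the moment at which its call begins. camera_params takes no time and is no camera call.
- job.sign_off(): hands the job in; it is judged then, once.
Trained networks look in the newest picture that a camera, given by its name, has taken for a name from the list of things; names that differ only in an ending like _2 or _b are one class to them, and where a whole thing is asked for, a point or a joint stands for the part that bears it (a point fixed in the world has none). Each returns a list of dicts, best first, with "confidence" (0 to 1); they miss things now and then, are a little off and sometimes report something else, mostly with a low value. They report only what shows in the picture. A call takes as long as a camera call. They do not tell look-alikes from the thing itself.
- boxes_of(name, camera): "location" ([column, row] in pixels, amid what is visible of it).
- pinpoint(name, camera): "location" ([column, row] in pixels: a listed point, or the origin of a listed thing).
The state is a dict: "time": time; "joints": joint angles; "joint_vel": joint speeds; "tau": joint torques, N m; "tool_pos": TCP position; "tool_rot": TCP orientation; "ft_force": force on the tool from outside, world axes, zero at the start; "ft_torque": the same for the moment, N m; "gripper_width": finger opening in m; "finger_force": force on a finger pad.
Only numpy, scipy, OpenCV 4.12 (cv2) and the standard library are available. Lean on these libraries where they do the work, as an engineer would, in place of code of your own. Each camera call takes 0.05 s, during which the arm holds its last target. There are 200 camera calls.

## Task

A reddish-brown square offcut stands on end at the open end of the bench hook. Push it over so that it falls towards the dark stop and lies flat, lengthwise within the green painted lane; then push it gently along until its leading end sits squared up against the stop, ready for marking. Only push it, never grip, lift or ram it, leave the other things where they are, and finish clear of everything.

Things in the scene. Friction and masses are not known exactly. Their poses are not given: they have to be found in the camera images.
- workpiece: Workpiece: reddish-brown wooden stick, 30 x 170 x 30 mm, about 80 g. It first stands on end on the bench hook, faces within 3 degrees of square to the lane; it tips over once it leans 10 degrees. y: its long axis (up while it stands). Origin: middle of the long face that is nearest the stop while it stands; z points from that face into the wood (the centre is 15 mm along z).
- work_top (a point): centre of the workpiece's upper end face, 170 mm above its foot while it stands; this end must finish at the stop
- work_foot (a point): centre of the workpiece's lower end face (the end it stands on at first)
- work_mid (a point): centre of the workpiece
- bench_hook: Bench hook, fixed: plywood base 270 x 120 x 9 mm, a green lane 80 mm wide along its middle, a steel rule on one edge, a dark wooden stop across one end. Origin: centre of its underside; x along the lane to the stop, z up. Stop: near face at x = 115 mm, 20 mm thick, 18 mm above the base. The workpiece stands near x = -100 mm; once tipped, 10 to 50 mm remain to the stop.
- stop_face (a point): foot of the stop's near face, in the middle of the lane, on top of the base (9 mm above the worktop); same axes as the bench hook
- glue_bottle: Bystander, not to be disturbed: white glue bottle with grey nozzle, 58 mm across, 197 mm tall. Origin: centre of its underside.
- mug: Bystander, not to be disturbed: white mug, 78 mm across, 93 mm tall. Origin: centre of its underside.
- tape_measure: Bystander, not to be disturbed: grey and black tape measure, 38 x 84 x 68 mm. Origin: centre of its underside.
- sanding_block: Bystander, not to be disturbed: brown sanding block, 65 x 116 x 37 mm. Origin: centre of its underside.
Mind the look-alikes: they are no part of the job. Leave any blue, orange or purple look-alike of the workpiece alone.

How it is judged:
By the outcome, as a careful person would: the job done as asked, in the order asked, and still so for the second after the job is handed in, with the robot touching nothing.
It also fails if it takes over 45 s, if anything falls off the work surface, if the arm or the gripper's body presses on something with over 40 N, if the wrist force passes 120 N, or if a joint passes its speed limit or range.

## Working session

There is one attempt and no reset: what is moved stays moved. The work goes in short steps, Python scripts to look and compute and a tool call to move; the robot and the scene stay as the last step left them, time stands still between calls to the robot, and variables do not carry over. Pictures are saved under pics/ and viewed, at most 10 in all, crops included, and the job is handed in when it is done.

Besides the shell and the picture viewer there is one more tool, called after ">>>" by a JSON object that holds its "api" and its "payload". drive_tool: Moves the arm, as the interface text tells. Its arguments: {"type":"object","properties":{"increments":{"type":"array"},"fingers":{"type":"number"},"force":{"type":"number"}},"required":["increments"]}

```bash
mkdir -p pics
cat > h.py <<'E'
import numpy as np, cv2
from bench import robot,get_image,camera_params,job,boxes_of,pinpoint
def world(cam,px,d=None,z=None):
    p=camera_params(cam);K=np.array(p["camera_matrix"]);R=np.array(p["rotation"]);t=np.array(p["xyz"])
    r=np.linalg.inv(K)@[px[0],px[1],1.]; r=R@(r*[1,-1,-1])
    s=d if d is not None else (z-t[2])/r[2]
    return t+s*r
E
python3 - <<'E'
from h import *
for c in("scene","top"):
    im,d=get_image(c);cv2.imwrite(f"pics/{c}0.png",im);np.save(f"{c}0.npy",d)
    p=camera_params(c);print(c,p)
    for n in("workpiece","bench_hook","glue_bottle","mug","tape_measure","sanding_block"):
        print(n,[(np.round(b["location"]),round(b["confidence"],2)) for b in boxes_of(n,c)][:5])
    for n in("work_top","work_foot","work_mid","stop_face","bench_hook"):
        print(n,[(np.round(b["location"],1),round(b["confidence"],2)) for b in pinpoint(n,c)][:4])
print(robot.get_obs())
E
```

```text
scene {'camera_matrix': array([[352.40678113,   0.        , 256.39956924],
       [  0.        , 352.40678113, 186.74444899],
       [  0.        ,   0.        ,   1.        ]]), 'xyz': array([ 0.31216115, -0.796889  ,  0.8383054 ]), 'rotation': array([ 0.91840575,  0.32065985, -0.08339855, -0.21622402])}
workpiece [(array([289., 216.]), 0.93), (array([196., 206.]), 0.85), (array([186., 179.]), 0.84), (array([247., 198.]), 0.78), (array([207., 231.]), 0.75)]
bench_hook [(array([226., 194.]), 0.79)]
glue_bottle [(array([273., 123.]), 0.97)]
mug [(array([292., 164.]), 0.87), (array([247., 200.]), 0.6)]
tape_measure [(array([244., 289.]), 0.65)]
sanding_block [(array([292., 277.]), 0.97)]
work_top [(array([295. , 200.8]), 0.92), (array([189.2, 193.4]), 0.76), (array([183.5, 172.4]), 0.68), (array([246.9, 182.1]), 0.65)]
work_foot [(array([285.6, 234.1]), 0.78), (array([209.8, 254.9]), 0.72), (array([198. , 228.4]), 0.72), (array([247.1, 220.2]), 0.65)]
work_mid [(array([195.8, 214.8]), 0.73), (array([210.9, 234.6]), 0.68), (array([247.5, 201.1]), 0.63), (array([292. , 219.1]), 0.57)]
st
[... 1288 characters left out ...]
ray([-1.31928307e+00,  1.80808446e-01,  1.60699896e+00, -5.23082017e-06,
        1.35381055e+00, -2.06286941e-01]), 'joint_vel': array([-1.60455989e-05,  1.69582900e-03,  7.94810987e-04,  2.27247084e-03,
        2.62933205e-03, -6.14589364e-04]), 'tau': array([-2.73404373e-05, -4.33842194e+01, -3.42175841e+01,  7.00427662e-02,
        3.09356104e-02, -3.10596783e-05]), 'tool_pos': array([ 0.25415996, -0.51579086,  0.25571021]), 'tool_rot': array([-1.25904011e-05,  9.73916431e-01,  2.26906996e-01, -2.83948411e-06]), 'ft_force': array([-0.23655803,  0.3560219 , -0.45357314]), 'ft_torque': array([ 0.00907866, -0.02240349, -0.0187965 ]), 'finger_force': 0.0, 'gripper_width': 0.08758078185707407}
```

```bash
sed -i 's/R=np.array(p\["rotation"\])/q=p["rotation"];R=Rot.from_quat([*q[1:],q[0]]).as_matrix()/; 1a from scipy.spatial.transform import Rotation as Rot' h.py
python3 - <<'E'
from h import *
a=cv2.imread("pics/scene0.png")[90:320,120:380];b=cv2.imread("pics/top0.png")[100:310,140:400]
cv2.imwrite("pics/s1.png",cv2.resize(a,None,fx=2.6,fy=2.6,interpolation=2));cv2.imwrite("pics/t1.png",cv2.resize(b,None,fx=2.8,fy=2.8,interpolation=2)[:590])
D={c:np.load(c+"0.npy") for c in("scene","top")}
for c,px in [("top",(231.7,218.5)),("top",(266,212)),("top",(295,187)),("top",(224,257)),("top",(281,256)),("top",(247,258)),("top",(234,151)),("top",(187,146)),("top",(322,256)),("top",(328,212)),("scene",(246,182)),("scene",(295,201)),("scene",(215.7,169.6))]:
    d=D[c][int(px[1]),int(px[0])];print(c,px,np.round(world(c,px,d=d),3))
E
```

```text
top (231.7, 218.5) [ 0.537 -0.211  0.01 ]
top (266, 212) [ 0.536 -0.311  0.178]
top (295, 187) [ 0.611 -0.387  0.161]
top (224, 257) [ 0.415 -0.21   0.17 ]
top (281, 256) [ 0.426 -0.355  0.172]
top (247, 258) [ 0.416 -0.269  0.172]
top (234, 151) [ 0.74  -0.207  0.054]
top (187, 146) [ 0.724 -0.077  0.124]
top (322, 256) [ 0.436 -0.48   0.069]
top (328, 212) [ 0.569 -0.501  0.039]
scene (246, 182) [ 0.542 -0.306  0.18 ]
scene (295, 201) [ 0.624 -0.402  0.171]
scene (215.7, 169.6) [ 0.539 -0.091  0.008]
```

View pics/s1.png

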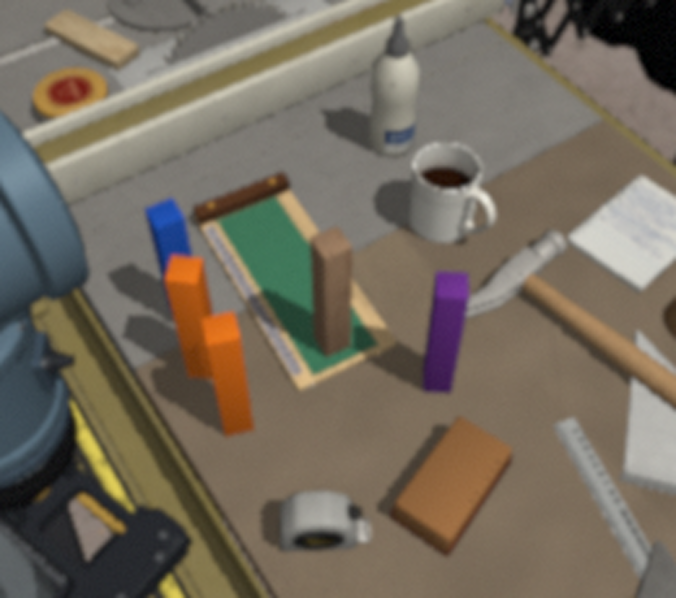

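View pics/t1.png

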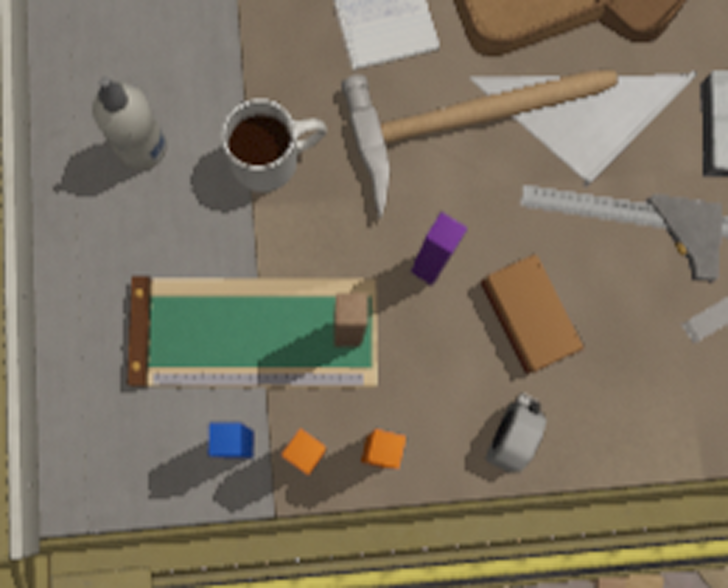

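The scene crop shows these stick-like candidates: brown on the hook at (247,201), oranges at (196,206) and (207,231), blue at (186,179), purple at (289,216). I choose the brown one, which stands on the hook's open end opposite the dark stop. In the top view it is at about (265,214), and the dark stop is at about (189,218).

Run:
```python
from h import *
im=cv2.imread("pics/top0.png");D=np.load("top0.npy");H=cv2.cvtColor(im,cv2.COLOR_BGR2HSV)
g=cv2.inRange(H,(55,60,20),(95,255,255))
n,l,s,c=cv2.connectedComponentsWithStats(g);k=1+np.argmax(s[1:,4]);m=l==k
print("green",s[k])
ys,xs=np.nonzero(m);P=np.array([world("top",(x,y),z=.009)[:2] for x,y in zip(xs,ys)],np.float32)
# edges per column, fit lines to both lane sides
for name,f in(("low row",np.min),("high row",np.max)):
    pts=[]
    for col in range(xs.min()+5,xs.max()-5):
        if 205<col<250: pts.append(world("top",(col,f(ys[xs==col])+(-.5 if f is np.min else .5)),z=.009)[:2])
    pts=np.array(pts);a,b=np.polyfit(pts[:,1],pts[:,0],1);print(name,"x=%.4f*y+%.4f"%(a,b), "x at y=-.2",a*-.2+b)
for r in(215,220,225): 
    c=xs[ys==r];print("row",r,"green ends",np.round(world("top",(c.min()-.5,r),z=.009),4),np.round(world("top",(c.max()+.5,r),z=.009),4))
# workpiece top pixels: depth points at z .165-.19 near
w=[]
for y in range(195,235):
    for x in range(250,285):
        if D[y,x]>0:
            p=world("top",(x,y),d=D[y,x])
            if .165<p[2]<.195: w.append((x,y))
w=np.array(w,np.float32);Q=np.array([world("top",p,z=.179)[:2] for p in w],np.float32)
print("top",len(w),w.min(0),w.max(0),"centre",Q.mean(0));print(cv2.minAreaRect(Q*1000))
# purple
w=np.array([world("top",(x,y),d=D[y,x]) for y in range(165,210) for x in range(280,312)]);w=w[w[:,2]>.1];print("purple",w.min(0),w.max(0))
cv2.imwrite("pics/crop.png",cv2.resize(im[180:260,175:285],None,fx=7,fy=7,interpolation=2))
```

```text
green [ 193  206   80   25 1753]
low row x=-0.0554*y+0.5661 x at y=-.2 0.5772163304844291
high row x=-0.0554*y+0.4882 x at y=-.2 0.49933713911393934
row 215 green ends [ 0.5414 -0.0922  0.009 ] [ 0.5549 -0.3362  0.009 ]
row 220 green ends [ 0.5257 -0.0905  0.009 ] [ 0.5392 -0.3338  0.009 ]
row 225 green ends [ 0.5103 -0.0919  0.009 ] [ 0.5237 -0.3345  0.009 ]Traceback (most recent call last):
  File "<stdin>", line 20, in <module>
  File "h.py", line 5, in world
    p=camera_params(cam);K=np.array(p["camera_matrix"]);q=p["rotation"];R=Rot.from_quat([*q[1:],q[0]]).as_matrix();t=np.array(p["xyz"])
ValueError: time passes only in moves, steps and waits
```

```bash
cat > h.py <<'E'
import numpy as np, cv2
from scipy.spatial.transform import Rotation as Rot
from bench import robot,get_image,camera_params,job,boxes_of,pinpoint
C={}
for n in("scene","top"):
    p=camera_params(n);q=p["rotation"];C[n]=(np.array(p["camera_matrix"]),Rot.from_quat([*q[1:],q[0]]).as_matrix(),np.array(p["xyz"]))
def world(cam,px,d=None,z=None):
    K,R,t=C[cam]
    r=np.linalg.inv(K)@[px[0],px[1],1.]; r=R@(r*[1,-1,-1])
    return t+(d if d is not None else (z-t[2])/r[2])*r
def cloud(cam,D,x0,x1,y0,y1,lo,hi):
    px=np.array([(x,y) for y in range(y0,y1) for x in range(x0,x1) if D[y,x]>0])
    w=np.array([world(cam,p,d=D[p[1],p[0]]) for p in px]);k=(w[:,2]>lo)&(w[:,2]<hi)
    return px[k].astype(np.float32),w[k]
E
python3 - <<'E'
from h import *
im=cv2.imread("pics/top0.png");D=np.load("top0.npy")
p,w=cloud("top",D,250,285,195,235,.165,.195)
Q=np.array([world("top",a,z=.179)[:2] for a in p],np.float32)
print("top",len(w),p.min(0),p.max(0),"centre",Q.mean(0),"z",np.median(w[:,2]));print(cv2.minAreaRect(Q*1000))
for nm,b in(("purple",(280,312,165,210)),("orange",(265,290,245,275)),("orange2",(235,260,245,275))):
    p,w=cloud("top",D,*b,.1,.3);print(nm,w.min(0),w.max(0))
DS=np.load("scene0.npy");p,w=cloud("scene",DS,238,258,175,192,.165,.2);print("scene",len(w),w.mean(0),w.min(0),w.max(0))
cv2.imwrite("pics/crop.png",cv2.resize(im[180:260,175:285],None,fx=7,fy=7,interpolation=2))
E
```

```text
top 143 [260. 204.] [271. 215.] centre [ 0.5427162  -0.30961227] z 0.17939243681442707
((542.849853515625, -309.7445373535156), (29.13228988647461, 28.764665603637695), 2.98348331451416)
purple [ 0.60302911 -0.41473196  0.1001108 ] [ 0.64093873 -0.37690887  0.17521856]
orange [ 0.40069103 -0.3633307   0.10159837] [ 0.43320043 -0.33068618  0.17452931]
orange2 [ 0.39133473 -0.29190176  0.10844073] [ 0.42885922 -0.25391874  0.17557533]
scene 173 [ 0.54268053 -0.31134566  0.17713672] [ 0.528069   -0.32496566  0.16520311] [ 0.55973757 -0.29368865  0.18210871]
```

View pics/crop.png

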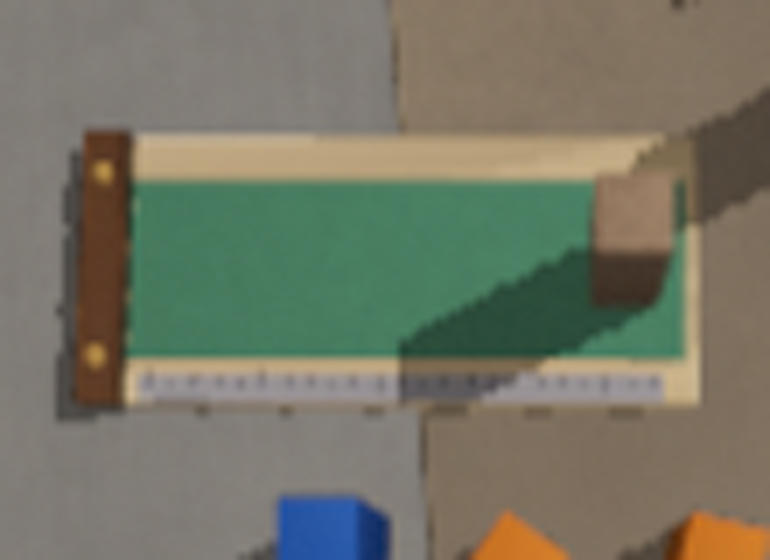

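The crop confirms the choice: a brown square top at top-view pixel (265,210), standing in the green lane. The dark stop is at about (190,218). The top's height measures 0.179 m, matching 9 + 170 mm.

>>> {"api": "drive_tool", "payload": {"increments": [0,0,0,0.1005,0,0,0,0.1005,0,0,0,0.1005,0,0,0,0.1005,0,0,0,0,0,0,0,0], "fingers": 0, "force": 20}}

```text
time: 1.7
tool_pos: [0.2542, -0.5158, 0.2557]
tool_rot: [0.0, 1.0, 0.029, 0.0]
ft_force: [-0.8, -0.4, -0.4]
gripper_width: 0.0502
finger_force: 0.0
```

>>> {"api": "drive_tool", "payload": {"increments": [0.03,-0.0114,0,0,0.03,-0.0114,0,0,0.03,-0.0114,0,0,0.03,-0.0114,0,0,0.03,-0.0114,0,0,0.03,-0.0114,0,0,0.03,-0.0114,0,0,0.03,-0.0114,0,0,0.03,-0.0114,0,0,0.03,-0.0114,0,0]}}

```text
time: 2.53
tool_pos: [0.5487, -0.3844, 0.2557]
tool_rot: [0.0, 1.0, 0.03, 0.0]
ft_force: [-0.8, -0.2, 0.1]
gripper_width: 0.0005
finger_force: 0.0
```

>>> {"api": "drive_tool", "payload": {"increments": [0,0,0.02,0,0,0,0.02,0,0,0,0.02,0,0,0,0.02,0,0,0,0.02,0,0,0,0,0,0,0,0,0]}}

```text
time: 3.12
tool_pos: [0.5467, -0.3846, 0.1545]
tool_rot: [-0.001, 1.0, 0.029, -0.001]
ft_force: [0.3, -0.1, 0.7]
gripper_width: 0.0008
finger_force: 0.0
```

Run:
```python
from h import *
im,D=get_image("scene");cv2.imwrite("pics/s2.png",cv2.resize(im[110:270,170:350],None,fx=3.6,fy=3.6,interpolation=2))
o=robot.get_obs();print(o["time"],o["tool_pos"],o["tool_rot"],o["ft_force"])
```

```text
3.1667 [ 0.5474749 -0.3854137  0.1562411] [-1.90825724e-06  9.99590440e-01  2.86173175e-02  3.11274106e-05] [ 0.9542266  -1.03745054  0.47134813]
```

View pics/s2.png

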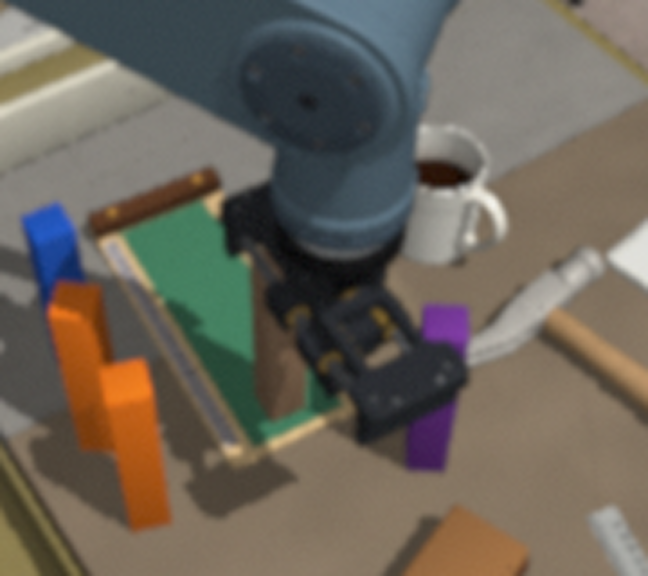

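The picture shows the closed gripper behind the upright brown piece, whose foot is at about (290,410) in the crop. The gripper body is above it and clear of the purple stick. Now I approach and push slowly.

>>> {"api": "drive_tool", "payload": {"increments": [0,-0.008,0,0,0,-0.008,0,0,0,-0.008,0,0,0,-0.006,0,0,0,-0.004,0,0,0,-0.003,0,0,0,-0.003,0,0,0,-0.003,0,0]}}

```text
time: 3.83
tool_pos: [0.5449, -0.3421, 0.1558]
tool_rot: [0.0, 1.0, 0.028, 0.0]
ft_force: [-0.3, -0.3, 0.6]
gripper_width: 0.001
finger_force: 0.0
```

>>> {"api": "drive_tool", "payload": {"increments": [0,-0.003,0,0,0,-0.003,0,0,0,-0.003,0,0,0,-0.003,0,0]}}

```text
time: 4.17
tool_pos: [0.5442, -0.3301, 0.1556]
tool_rot: [-0.0, 1.0, 0.028, -0.0]
ft_force: [-1.1, -0.7, 0.7]
gripper_width: 0.0003
finger_force: 0.0
```

>>> {"api": "drive_tool", "payload": {"increments": [0,-0.003,0,0,0,-0.003,0,0,0,-0.003,0,0]}}

```text
time: 4.42
tool_pos: [0.5437, -0.3211, 0.1557]
tool_rot: [-0.0, 1.0, 0.028, -0.0]
ft_force: [-0.5, -0.4, 0.2]
gripper_width: 0.0006
finger_force: 0.0
```

Run:
```python
from h import *
im,D=get_image("scene");cv2.imwrite("pics/s3.png",cv2.resize(im[110:270,170:350],None,fx=3.6,fy=3.6,interpolation=2))
o=robot.get_obs();print(o["time"],o["tool_pos"],o["ft_force"])
```

```text
4.4667 [ 0.54376047 -0.32047434  0.15565083] [0.12447712 0.39274602 0.25590826]
```

View pics/s3.png

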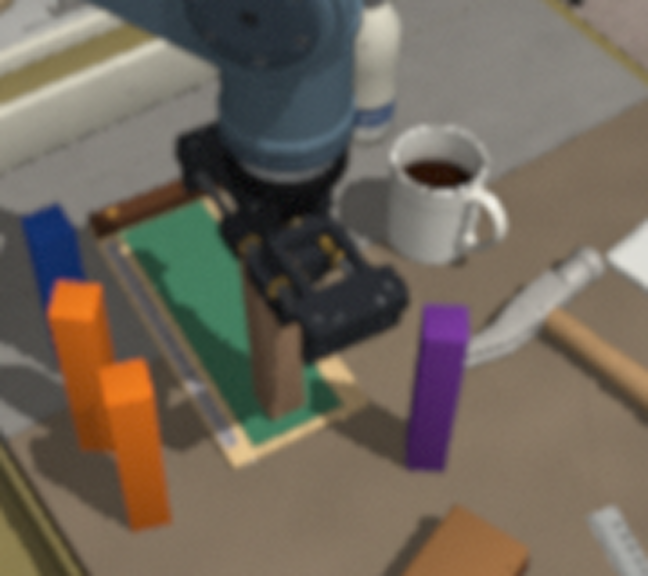

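The piece's foot is still at (275,405) in the crop and its top is starting to lean toward the stop. I keep pushing slowly.

>>> {"api": "drive_tool", "payload": {"increments": [0,-0.003,0,0,0,-0.003,0,0,0,-0.003,0,0,0,-0.003,0,0,0,0,0,0]}}

```text
time: 4.88
tool_pos: [0.5431, -0.3087, 0.1557]
tool_rot: [-0.0, 1.0, 0.028, -0.0]
ft_force: [0.4, 0.8, -0.0]
gripper_width: 0.0004
finger_force: 0.0
```

Run:
```python
from h import *
im,D=get_image("scene");cv2.imwrite("pics/s4.png",cv2.resize(im[110:270,170:350],None,fx=3.6,fy=3.6,interpolation=2))
o=robot.get_obs();print(o["time"],o["tool_pos"],o["ft_force"])
print([(np.round(b["location"]),round(b["confidence"],2)) for b in boxes_of("workpiece","scene")][:5])
```

```text
4.9333 [ 0.5431181  -0.3089727   0.15571012] [-0.64834873 -0.75110039 -0.60588128]
[(array([288., 216.]), 0.91), (array([196., 210.]), 0.89), (array([244., 205.]), 0.83), (array([207., 233.]), 0.79), (array([188., 179.]), 0.64)]
```

View pics/s4.png

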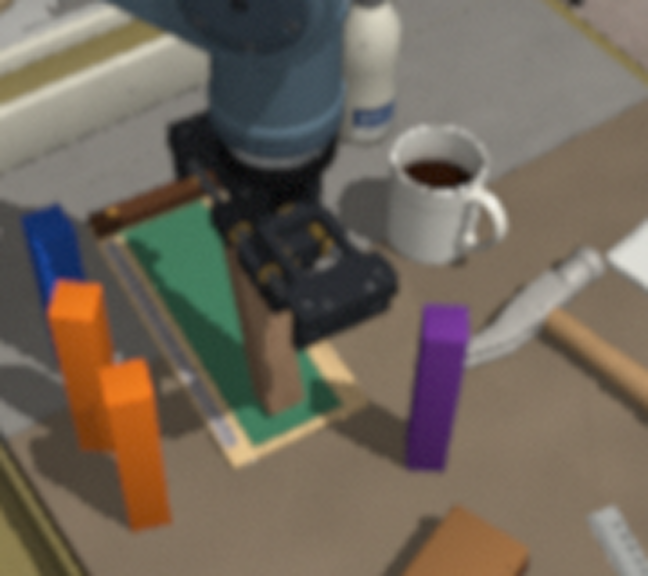

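The foot has stayed put and the piece leans further, so it is tipping rather than sliding.

>>> {"api": "drive_tool", "payload": {"increments": [0,-0.003,0,0,0,-0.003,0,0,0,-0.003,0,0,0,0,0,0,0,0,0,0,0,0,0,0]}}

```text
time: 5.48
tool_pos: [0.5426, -0.3004, 0.1558]
tool_rot: [0.0, 1.0, 0.028, 0.0]
ft_force: [-0.3, 0.5, 0.3]
gripper_width: 0.0006
finger_force: 0.0
```

Run:
```python
from h import *
im,D=get_image("scene");cv2.imwrite("pics/s5.png",cv2.resize(im[110:270,170:350],None,fx=3.6,fy=3.6,interpolation=2))
o=robot.get_obs();print(o["time"],o["tool_pos"],o["ft_force"])
print([(np.round(b["location"]),round(b["confidence"],2)) for b in boxes_of("workpiece","scene")][:5])
for n in ("work_top","work_foot"):print(n,[(np.round(b["location"]),round(b["confidence"],2)) for b in pinpoint(n,"scene")][:6])
```

```text
5.5333 [ 0.54263089 -0.30044726  0.15576266] [-0.52560127 -0.16116379  0.09794789]
[(array([232., 189.]), 0.91), (array([195., 208.]), 0.87), (array([289., 214.]), 0.82), (array([187., 178.]), 0.71), (array([209., 233.]), 0.57)]
work_top [(array([205., 215.]), 0.96), (array([182., 172.]), 0.84), (array([214., 173.]), 0.82), (array([294., 199.]), 0.66), (array([190., 193.]), 0.56)]
work_foot [(array([198., 231.]), 0.95), (array([244., 212.]), 0.69), (array([212., 252.]), 0.55)]
```

>>> {"api": "drive_tool", "payload": {"increments": [0,0.012,0,0,0,0.012,0,0,0,0.012,0,0,0,0.012,0,0,0,0,0,0]}}

```text
time: 6.1
tool_pos: [0.5451, -0.3517, 0.1558]
tool_rot: [0.001, 1.0, 0.027, 0.0]
ft_force: [1.0, 0.3, -0.2]
gripper_width: 0.0003
finger_force: 0.0
```

```bash
cat > meas.py <<'E'
from h import *
import sys
def meas(tag):
    for c in("top","scene"):
        im,D=get_image(c);cv2.imwrite(f"pics/{c}_{tag}.png",im)
        K,R,t=C[c]
        # project hook region
        p,w=cloud(c,D,*((180,290,195,245) if c=="top" else (180,275,150,240)),.030,.048)
        u=np.array([-.0553,.9985]);n=np.array([.9985,.0553]);o=np.array([.5323,-.092])  # stop_face
        s=(w[:,:2]-o)@u;l=(w[:,:2]-o)@n
        k=(s>-.26)&(s<.005)&(abs(l)<.06)&(w[:,2]>.033)
        s,l=s[k],l[k];A=np.polyfit(s,l,1)
        print(c,k.sum(),"z",np.median(w[k,2]).round(4),"s",np.percentile(s,[1,99]).round(4),"lat",np.percentile(l,[2,50,98]).round(4),cv2.minAreaRect(np.float32(np.c_[s,l]*1000)))
    o=robot.get_obs();print(o["time"],o["tool_pos"],o["ft_force"])
meas(sys.argv[1])
E
python3 meas.py a
python3 - <<'E'
import cv2,numpy as np
a=cv2.imread("pics/top_a.png")[180:260,175:300];b=cv2.imread("pics/scene_a.png")[130:250,180:305]
cv2.imwrite("pics/v_a.png",np.vstack([cv2.resize(a,(500,320),interpolation=2),cv2.resize(b,(500,480),interpolation=2)])[:600])
E
```

```text
top 123 z 0.0385 s [-0.1939 -0.0253] lat [-0.0162  0.0013  0.014 ] ((-109.53984832763672, -0.07233810424804688), (169.30859375, 30.140579223632812), 1.2791167497634888)
scene 511 z 0.0394 s [-0.1936 -0.0265] lat [-0.0145 -0.0006  0.0145] ((-107.92383575439453, 0.25048160552978516), (172.85464477539062, 30.997329711914062), 0.35595420002937317)
6.2 [ 0.54497693 -0.3492458   0.15543178] [-0.25831077  1.55925987 -0.17136961]
```

View pics/v_a.png

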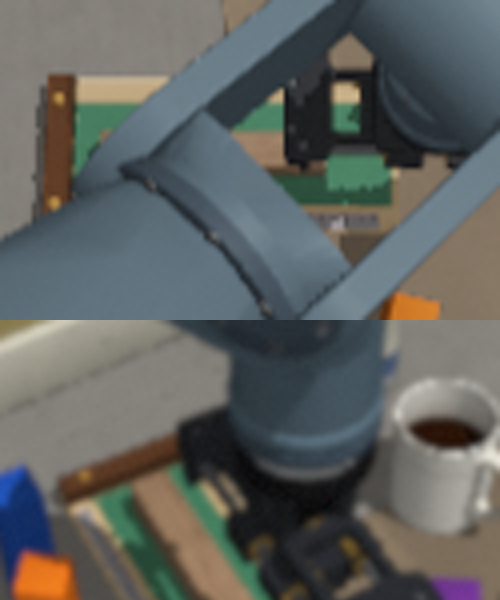

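The top half of the picture shows the piece lying in the green lane, partly hidden by the arm. The lower half shows its leading end short of the stop, at about (155,485), with the stop's end at (80,485). I check the forearm's height over the orange stick before lowering.

Run:
```python
from h import *
for c in("scene","top"):
    im,D=get_image(c)
    p,w=cloud(c,D,0,512,0,384,.19,1.2)
    for a in np.arange(.30,.60,.04):
        k=(w[:,0]>a)&(w[:,0]<a+.04)&(w[:,1]<-.1)&(w[:,1]>-.45);q=w[k]
        if len(q): print(c,round(a,2),len(q),"zmin/max",q[:,2].min().round(3),q[:,2].max().round(3),"low at",q[q[:,2].argmin()].round(3))
```

```text
scene 0.3 1216 zmin/max 0.531 0.611 low at [ 0.339 -0.226  0.531]
scene 0.34 1939 zmin/max 0.479 0.607 low at [ 0.379 -0.274  0.479]
scene 0.38 2885 zmin/max 0.45 0.599 low at [ 0.42  -0.314  0.45 ]
scene 0.42 2721 zmin/max 0.428 0.585 low at [ 0.458 -0.35   0.428]
scene 0.46 2788 zmin/max 0.408 0.553 low at [ 0.498 -0.387  0.408]
scene 0.5 4675 zmin/max 0.2 0.539 low at [ 0.535 -0.379  0.2  ]
scene 0.54 2526 zmin/max 0.2 0.52 low at [ 0.556 -0.377  0.2  ]
scene 0.58 481 zmin/max 0.205 0.501 low at [ 0.581 -0.433  0.205]
top 0.3 4791 zmin/max 0.556 0.695 low at [ 0.335 -0.233  0.556]
top 0.34 4470 zmin/max 0.513 0.668 low at [ 0.376 -0.264  0.513]
top 0.38 3539 zmin/max 0.527 0.631 low at [ 0.381 -0.266  0.527]
top 0.42 2136 zmin/max 0.513 0.588 low at [ 0.451 -0.185  0.513]
top 0.46 1208 zmin/max 0.445 0.552 low at [ 0.492 -0.356  0.445]
top 0.5 2655 zmin/max 0.209 0.54 low at [ 0.515 -0.429  0.209]
top 0.54 1499 zmin/max 0.216 0.52 low at [ 0.56  -0.296  0.216]
top 0.58 279 zmin/max 0.455 0.501 low at [ 0.605 -0.348  0.455]
```

>>> {"api": "drive_tool", "payload": {"increments": [0,0,0.02,0,0,0,0.02,0,0,0,0.02,0,0,0,0.02,0,0,0,0.02,0,0,0,0.014,0,0,0,0.009,0,0,0,0,0,0,0,0,0]}}

```text
time: 7.05
tool_pos: [0.5454, -0.3481, 0.0328]
tool_rot: [-0.0, 1.0, 0.028, -0.0]
ft_force: [0.2, -0.2, -0.3]
gripper_width: 0.0005
finger_force: 0.0
```

>>> {"api": "drive_tool", "payload": {"increments": [0,-0.006,0,0,0,-0.006,0,0,0,-0.006,0,0,0,-0.006,0,0,0,-0.006,0,0,0,-0.004,0,0,0,-0.003,0,0,0,-0.002,0,0]}}

```text
time: 7.72
tool_pos: [0.5431, -0.3088, 0.0328]
tool_rot: [-0.0, 1.0, 0.028, 0.0]
ft_force: [-0.2, -0.1, -0.0]
gripper_width: 0.0005
finger_force: 0.0
```

>>> {"api": "drive_tool", "payload": {"increments": [0,-0.002,0,0,0,-0.002,0,0,0,-0.002,0,0,0,-0.002,0,0,0,-0.002,0,0,0,-0.002,0,0,0,-0.002,0,0,0,-0.002,0,0,0,-0.002,0,0,0,-0.002,0,0]}}

```text
time: 8.55
tool_pos: [0.5419, -0.2892, 0.0327]
tool_rot: [-0.0, 1.0, 0.028, -0.0]
ft_force: [-0.1, 0.2, 0.3]
gripper_width: 0.0007
finger_force: 0.1
```

```bash
python3 meas.py b
```

```text
top 96 z 0.0396 s [-0.1489 -0.0763] lat [-0.014   0.0014  0.0108] ((-111.280029296875, -2.6549434661865234), (75.19047546386719, 26.95374298095703), 0.16975069046020508)
scene 98 z 0.039 s [-0.2126 -0.0121] lat [-0.0147 -0.007   0.0136] ((-112.32256317138672, -1.113241195678711), (201.51559448242188, 29.46741485595703), 0.992074728012085)
8.65 [ 0.54195712 -0.28902012  0.03270978] [-0.11015536 -0.1324116   0.0948208 ]
```

>>> {"api": "drive_tool", "payload": {"increments": [0,-0.0015,0,0,0,-0.0015,0,0,0,-0.0015,0,0,0,-0.0015,0,0,0,-0.001,0,0,0,-0.001,0,0]}}

```text
time: 9.15
tool_pos: [0.5416, -0.2813, 0.0328]
tool_rot: [0.0, 1.0, 0.028, 0.0]
ft_force: [0.4, -1.3, 1.0]
gripper_width: 0.0004
finger_force: 0.2
```

>>> {"api": "drive_tool", "payload": {"increments": [0,-0.001,0,0,0,-0.0005,0,0,0,0,0,0]}}

```text
time: 9.4
tool_pos: [0.5415, -0.2798, 0.0327]
tool_rot: [-0.0, 1.0, 0.028, 0.0]
ft_force: [-0.2, -0.2, -0.3]
gripper_width: 0.0007
finger_force: 0.0
```

>>> {"api": "drive_tool", "payload": {"increments": [0,-0.0008,0,0,0,-0.0008,0,0,0,0,0,0]}}

```text
time: 9.65
tool_pos: [0.5413, -0.2782, 0.0327]
tool_rot: [-0.0, 1.0, 0.028, -0.0]
ft_force: [-0.0, -0.2, 1.1]
gripper_width: 0.0006
finger_force: 0.1
```

>>> {"api": "drive_tool", "payload": {"increments": [0,-0.0008,0,0,0,-0.0008,0,0,0,0,0,0]}}

```text
time: 9.9
tool_pos: [0.5413, -0.2766, 0.0327]
tool_rot: [-0.0, 1.0, 0.028, -0.0]
ft_force: [-0.2, -0.5, 0.5]
gripper_width: 0.0005
finger_force: 0.1
```

```bash
python3 meas.py c
python3 - <<'E'
import cv2,numpy as np
b=cv2.imread("pics/scene_c.png")[140:230,185:285]
cv2.imwrite("pics/v_c.png",cv2.resize(b,None,fx=6.5,fy=6.5,interpolation=2))
E
```

```text
top 105 z 0.0393 s [-0.1338 -0.0586] lat [-0.016   0.0012  0.0107] ((-94.82264709472656, -2.8381128311157227), (78.34391784667969, 27.255325317382812), 0.06876225769519806)
scene 88 z 0.0388 s [-0.1951 -0.0002] lat [-0.0148 -0.0074  0.0138] ((-99.31880187988281, -4.237981796264648), (198.9536895751953, 29.2425594329834), 2.7775845527648926)
10.0 [ 0.54123865 -0.27657358  0.03268573] [-0.43999712 -0.83854335 -0.73661354]
```

View pics/v_c.png

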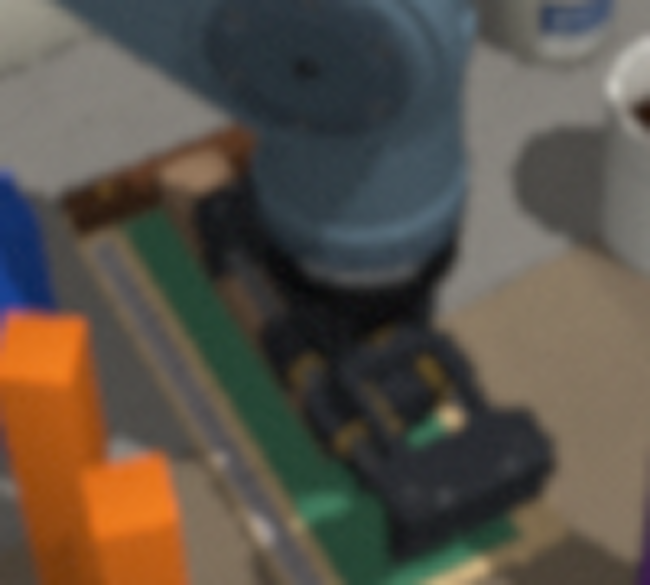

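The picture shows the leading end at crop (190,170), nearly at or touching the dark stop. No force has built up yet, so I carry on in small steps.

>>> {"api": "drive_tool", "payload": {"increments": [0,-0.0008,0,0,0,-0.0008,0,0,0,0,0,0]}}

```text
time: 10.25
tool_pos: [0.5415, -0.2761, 0.0332]
tool_rot: [0.001, 1.0, 0.028, 0.0]
ft_force: [-0.8, -5.1, -0.2]
gripper_width: 0.0006
finger_force: 2.4
```

>>> {"api": "drive_tool", "payload": {"increments": [0,-0.0008,0,0,0,-0.0004,0,0,0,0,0,0]}}

```text
time: 10.5
tool_pos: [0.5418, -0.276, 0.0337]
tool_rot: [0.002, 1.0, 0.028, 0.001]
ft_force: [1.0, -8.0, 0.6]
gripper_width: 0.0005
finger_force: 4.0
```

The piece is against the stop: force rose to 8 N and motion stopped. I back off, rise, and move clear for a view.

>>> {"api": "drive_tool", "payload": {"increments": [0,0.002,0,0,0,0.004,0,0,0,0.008,0,0,0,0.01,0,0,0,0.01,0,0,0,0,0,0]}}

```text
time: 11.0
tool_pos: [0.5433, -0.3104, 0.0329]
tool_rot: [0.001, 1.0, 0.027, 0.0]
ft_force: [0.2, 0.2, 0.1]
gripper_width: 0.0004
finger_force: 0.0
```

>>> {"api": "drive_tool", "payload": {"increments": [0,0,-0.02,0,0,0,-0.03,0,0,0,-0.03,0,0,0,-0.03,0,0,0,-0.03,0,0,0,-0.03,0,0,0,-0.03,0,0,0,-0.02,0]}}

```text
time: 11.67
tool_pos: [0.5436, -0.3085, 0.2562]
tool_rot: [0.001, 1.0, 0.028, 0.001]
ft_force: [0.0, 0.2, 0.2]
gripper_width: 0.0006
finger_force: 0.0
```

>>> {"api": "drive_tool", "payload": {"increments": [-0.028,0.02,0,0,-0.028,0.02,0,0,-0.028,0.02,0,0,-0.028,0.02,0,0,-0.028,0.02,0,0,-0.028,0.02,0,0,-0.028,0.02,0,0,-0.028,0.02,0,0,-0.028,0.02,0,0,0,0,0,0]}}

```text
time: 12.5
tool_pos: [0.2968, -0.5052, 0.2527]
tool_rot: [0.001, 1.0, 0.025, -0.001]
ft_force: [0.4, -1.0, -0.2]
gripper_width: 0.0006
finger_force: 0.0
```

```bash
python3 meas.py d
python3 - <<'E'
import cv2,numpy as np
a=cv2.imread("pics/top_d.png")[185:245,175:285];b=cv2.imread("pics/scene_d.png")[110:300,170:320]
cv2.imwrite("pics/v_d.png",np.hstack([cv2.resize(a,(440,240),interpolation=2) if 0 else cv2.copyMakeBorder(cv2.resize(a,(440,240),interpolation=2),0,216,0,0,0),cv2.resize(b,(360,456),interpolation=2)]))
E
```

```text
top 604 z 0.039 s [-0.1698 -0.0022] lat [-0.0162 -0.0015  0.014 ] ((-85.53502655029297, -1.0550947189331055), (168.7578125, 30.967449188232422), 0.051643870770931244)
scene 497 z 0.0394 s [-0.1694 -0.0015] lat [-0.0148 -0.0009  0.0144] ((-84.69181823730469, 0.3684701919555664), (171.10511779785156, 31.24741554260254), 0.15400327742099762)
12.6 [ 0.30034049 -0.5022881   0.25251587] [ 0.44435487  0.14118543 -0.11298127]
```

View pics/v_d.png

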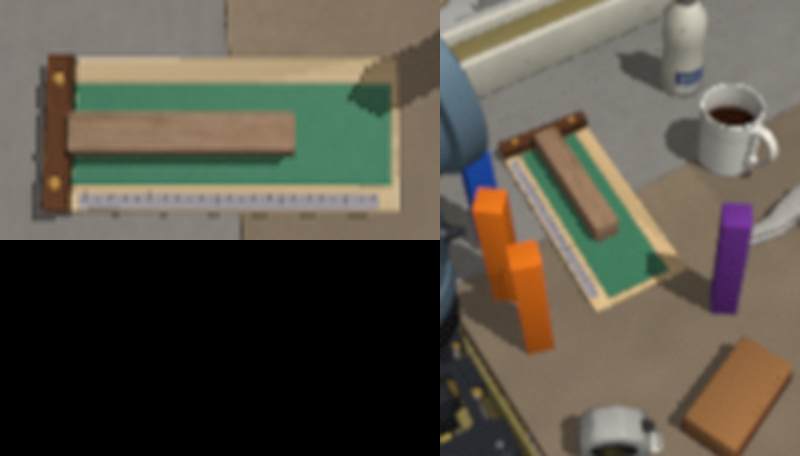

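The piece lies flat in the lane with its leading end against the stop, at left-panel pixel (68,132). It is square to the stop within about 0.2°, the other items are in place and the arm is clear.

```bash
python3 -c "
from bench import job
print(job.sign_off())"
```

```text
the job is handed in; nothing more can be done
None
```

The reddish-brown workpiece was pushed over, lies flat in the green lane with its upper end squared against the stop, and the job is handed in with the arm clear and nothing else moved.

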